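# Get the loom weight out from behind the pots and onto the scale

### The arm

A 6-joint arm with a two-finger parallel gripper is mounted at the origin on the work surface. World frame = base frame: x ahead of the robot, y to its left, z up, the work surface at z = 0. Lengths are in m, angles in rad, forces in N, time in s.
With the tool pointing down it reaches from about 0.3 to 0.85 m from the base axis. Payload 4.2 kg.
Tool frame: the origin (TCP) lies at the very end of the fingers, on their centre line; the grasp point (between the pads) lies 19 mm behind it; z points along the fingers, y is the direction in which the jaws open and shut (so a half turn about z gives the same grasp; the last joint's range is limited). The gripper opens to 91 mm and grips with 3 to 60 N. Pads are 32 mm wide; open, the fingers measure 118 mm over their backs; the gripper's body (76 mm by 178 mm) begins 60 mm behind the grasp point.
Start: joints at [1.19, 0.32, 1.565, -0, 1.257, -0.02], TCP at [0.203, 0.538, 0.214] pointing down, gripper open.
Joint ranges: [-3.11, 3.11], [-0.84, 2.01], [0.21, 2.61], [-1.34, 4.49], [0.05, 2.63], [-2.56, 2.56]. Speed limits (rad/s): [2.57, 2.57, 3.14, 3.14, 3.14, 3.14].

### API

Orientations are given as [roll, pitch, yaw] about the fixed x, y, z axes, in that order (R = Rz(yaw) Ry(pitch) Rx(roll)).
In Python, from bench import bot, viewer gives the robot as it stands. The module is installed in compiled form; this text tells all that it offers.
- The arm moves only by the shell command python3 -m jog 'ROWS'. ROWS is JSON, a list of rows, each a list of 3 entries, a list of its own where there are three numbers: the shift along the world's x, y, z in mm, then the turn about the world's z in degrees, then the gripper's target within -1 to 1 (fully open at 1, half-way at 0, shut at -1). In form: [[[tx, ty, tz], twist, gripper], ...]. A call has 1 to 20 rows; each row is the pose to reach, as a shift and turn from the pose commanded when the call began; what a row does not reach only later rows make up. A row lasts 1/10 s, in which the tool goes at most 50 mm and 8.59 degrees, less where a joint would pass 70% of its speed; a pose out of reach is approached as far as the arm can. A call with a gripper value outside its range is refused whole. The fingers move at their own pace and stop on an object; the grip force is fixed at half the most. Time passes only in rows, so rows that repeat a pose let the fingers close. It gives the time, the measured TCP pose, the force and the opening at its end, in the units of the state.
- bot.sense(): the state, without advancing time (a new reading comes with each control period).
- viewer.read_camera(name): name is "side" or "top"; returns a dict with "frame" (420x560x3 uint8, red, green, blue), "fx", "fy", "cx", "cy" (pixels), "world_to_cam" (4x4, takes a point from world to camera coordinates). Camera axes: x right, y up, looking along -z (the intrinsics and any distortion apply to the point x, -y, -z); pixel columns grow to the right and rows downward; lengths in m; the calibration is good to about 2 mm. A picture is of the moment at which its call begins. There is no depth.
- bot.job_done(): hands the job in, once; it reports no verdict.
Trained networks look in a picture, given as the dict that the camera call returned (one of the last four; its "shot" number tells which), for a name from the list of things; names that differ only in an ending like _2 or _b are one class to them, and where a whole thing is asked for, a point or a joint stands for the part that bears it (a point fixed in the world has none). Each returns a list of dicts, best first, with "p" (0 to 1); they miss things now and then, are a little off and sometimes report something else, mostly with a low value. They report only what shows in the picture. A call takes as long as a camera call. They do not tell look-alikes from the thing itself.
- viewer.search_frame(picture, target): "point" ([x, y, z] in m, in world coordinates, good to about 4 mm: the middle of the surface that is visible of it).
- viewer.silhouettes(picture, target): "region" (420x560 bool, what is visible of it).
- viewer.landmark_of(picture, target): "point" ([x, y, z] in m, in world coordinates, good to about 4 mm: a listed point, or the origin of a listed thing).
The state is a dict: "t": time; "joint_positions": joint angles; "dq": joint speeds; "joint_torque": joint torques, N m; "tcp_pos": TCP position; "tool_rot": TCP orientation; "contact_force": force on the tool from outside, world axes, zero at the start; "wrist_torque": the same for the moment, N m; "finger_gap": finger opening in m.
Only numpy, scipy, OpenCV 4.12 (cv2) and the standard library are available. Lean on these libraries where they do the work, as an engineer would, in place of code of your own. Each camera call takes 0.05 s, during which the arm holds its last target.

### The job

The ring-shaped loom weight in the finds tray is hemmed in by three pots: first stand all three pots upright on the dark foam mat, leaving the loom weight where it is, then, with the pots waiting there, lay the loom weight flat in the middle of the scale's round steel pan. After that put each pot back in the tray upright, exactly where that same pot stood at the start, and leave the loom weight on the pan. Set everything down gently without dropping or toppling it, and leave the loose sherd, the scale bar and the small finds box alone.

Things in the scene. Friction and masses are not known exactly. Their poses are not given: they have to be found in the camera images.
- tray: Shallow open grey plastic finds tray, 280 x 280 mm, walls 5 mm thick and 35 mm high, floor 5 mm thick; fixed to the table, its place and yaw vary. Origin: centre of its underside; x and y along its sides, z up. The pots, the loom weight and a sherd stand on its floor.
- beaker: Tall slim open brown clay beaker, the tallest of the three pots: 128 mm high, 48 mm across at the foot widening to 54 mm at 60 mm height, then straight-sided (54 mm) to the rim; hollow, wall 4 mm, about 0.17 kg. Origin: centre of its underside, z up. Loose. Which pot stands at which of the three places in the tray varies.
- jar: Bellied clay jar with a narrow neck, brown: 108 mm high, foot 50 mm across, belly 68 mm across (between 30 and 48 mm height), straight neck 42 mm across from 72 mm height to the rim; hollow, wall 4 mm, about 0.2 kg. Origin: centre of its underside, z up. Loose.
- pot: Short wide straight-sided open clay pot, brown: 90 mm high, foot 56 mm, 62 mm across from 20 mm height to the rim; hollow, wall 4 mm, about 0.19 kg. Origin: centre of its underside, z up. Loose.
- loom_weight: Ring-shaped (doughnut-like) pale clay loom weight lying flat in the tray behind and between the pots: 52 mm outer diameter, 30 mm high, hole 16 mm, about 0.11 kg. Origin: centre of its underside, z up. Loose.
- mat: Dark foam mat, firm, 300 mm along its x, 150 mm along its y, 10 mm thick, fixed to the table on one side of the tray (either side). Origin: centre of its underside, z up. It has room for the three pots in a row along its x.
- pan (a point): Centre of the upper face of the scale's round steel pan, 120 mm in diameter, 41 mm above the table; z up. The pan is rigid, on a fixed white bench scale 200 x 150 mm with a dark display, standing on the other side of the tray from the mat. The pan's centre is 15 mm beyond the middle of the scale's housing.
- sherd: Bystander: loose potsherd, about 50 x 40 mm and 11 mm thick, lying in a back corner of the tray. Origin: centre of its underside. Leave it alone.
- scale_bar: Bystander: black-and-white chequered photo scale bar, 22 x 150 x 6 mm, on the table beyond the tray, long side along its y. Origin: centre of its underside. Leave it alone.
- finds_box: Bystander: small white plastic finds box with a grey lid, 63 x 83 x 33 mm, on the table beyond the tray. Origin: centre of its underside. Leave it alone.
Mind the look-alikes: they are no part of the job. Leave any blue or turquoise look-alike of the pot alone.

How it is judged:
By the outcome, as a careful person would: the job done as asked, in the order asked, and still so for the second after the job is handed in, with the robot touching nothing.
It also fails if it takes over 144 s, if anything falls off the work surface, if the arm or the gripper's body presses on something with over 40 N, if the wrist force passes 120 N, or if a joint passes its speed limit or range.

## Working session

There is one attempt and no reset: what is moved stays moved. The work goes in short steps, Python scripts to look and compute and a shell command to move; the robot and the scene stay as the last step left them, time stands still between calls to the robot, and variables do not carry over. Pictures are saved under pics/ and viewed, and the job is handed in when it is done.

```bash
mkdir -p pics; cat > h.py <<'E'
import numpy as np,cv2
from bench import bot,viewer
def snap(n,tag):
    p=viewer.read_camera(n); cv2.imwrite(f'pics/{tag}.png',p['frame'][:,:,::-1]); return p
def proj(p,P):
    P=np.atleast_2d(P); c=(p['world_to_cam']@np.c_[P,np.ones(len(P))].T).T
    return np.c_[p['fx']*c[:,0]/-c[:,2]+p['cx'], p['fy']*-c[:,1]/-c[:,2]+p['cy']]
def ray(p,u,v,z):
    d=np.array([(u-p['cx'])/p['fx'],-(v-p['cy'])/p['fy'],-1]);R=p['world_to_cam'][:3,:3];t=p['world_to_cam'][:3,3]
    o=-R.T@t;w=R.T@d; return o+w*(z-o[2])/w[2]
E
python3 - <<'E'
from h import *
np.set_printoptions(precision=4,suppress=True)
print(bot.sense())
for n in ('top','side'):
    p=snap(n,n+'0'); print({k:v for k,v in p.items() if k!='frame'})
    for t in ['tray','beaker','jar','pot','loom_weight','mat','pan','sherd','scale_bar','finds_box']:
        try:
            print(t,[(np.round(d['point'],4),round(d['p'],2)) for d in viewer.landmark_of(p,t)][:4])
        except Exception as e: print(t,e)
E
```

```text
{'t': 0.0, 'joint_positions': array([ 1.19  ,  0.3203,  1.5657, -0.    ,  1.2574, -0.02  ]), 'dq': array([-0.    , -0.0004,  0.0012, -0.0004,  0.0015,  0.0004]), 'joint_torque': array([ -0.0006, -41.2456, -23.1971,   0.0727,   0.0457,  -0.0001]), 'tcp_pos': array([0.2028, 0.5375, 0.2131]), 'tool_rot': array([-3.1399, -0.    ,  2.7808]), 'contact_force': array([-0.6098,  0.111 , -0.7869]), 'wrist_torque': array([ 0.0346, -0.0092, -0.0337]), 'finger_gap': 0.09122433963559522}
{'fx': 451.3674019545323, 'fy': 451.3674019545323, 'cx': 274.2049869623058, 'cy': 209.8316953401474, 'world_to_cam': array([[-0.0281, -0.9995, -0.0174,  0.0429],
       [ 0.9955, -0.0295,  0.09  , -0.5557],
       [-0.0904, -0.0148,  0.9958, -1.1051],
       [ 0.    ,  0.    ,  0.    ,  1.    ]]), 'shot': 1}
tray [(array([ 0.5387, -0.0092,  0.0006]), 0.92)]
beaker [(array([ 0.5018, -0.0188,  0.0096]), 0.67), (array([ 0.5416, -0.006 , -0.0006]), 0.45)]
jar []
pot [(array([ 0.6554,  0.3533, -0.0016]), 0.95), (array([0.6603, 0.2369, 0.0003]), 0.92), (array([0.5504, 0.0669, 0.0094]), 0.82), (array([0.3052, 0.1735, 0.0
[... 791 characters left out ...]
-0.0104, -0.0015]), 0.83)]
beaker [(array([ 0.5082, -0.0143,  0.0061]), 0.72)]
jar [(array([ 0.5673, -0.0829,  0.0063]), 0.61)]
pot [(array([0.6651, 0.2351, 0.0015]), 0.96), (array([ 0.3086,  0.1768, -0.001 ]), 0.88), (array([0.5485, 0.066 , 0.0006]), 0.75), (array([ 0.6576,  0.3497, -0.0026]), 0.57)]
loom_weight [(array([ 0.5848, -0.014 ,  0.0096]), 0.61)]
mat [(array([ 0.498 , -0.3147,  0.0015]), 0.87), (array([ 0.5404, -0.0107,  0.0005]), 0.38)]
pan [(array([0.4801, 0.3215, 0.0409]), 0.82)]
sherd [(array([0.7853, 0.1608, 0.0009]), 0.63), (array([ 0.6567, -0.0899,  0.0056]), 0.54)]
scale_bar [(array([ 0.7969, -0.1389, -0.0002]), 0.85)]
finds_box [(array([ 0.7848,  0.1593, -0.0003]), 0.94)]
```

View pics/top0.png

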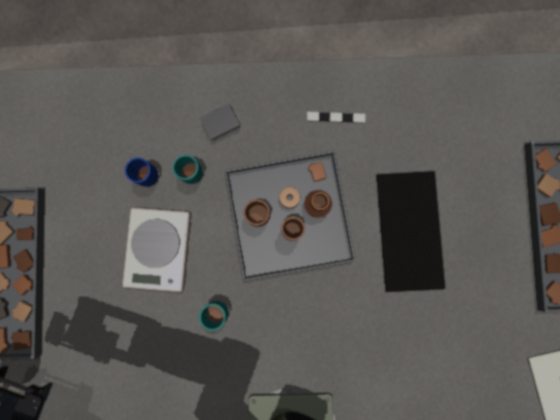

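View pics/side0.png

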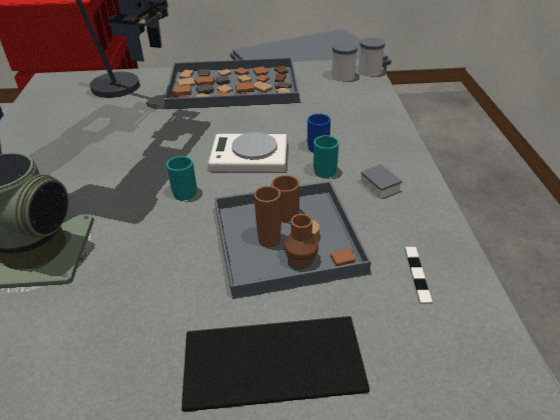

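The top view shows the pot at (257,212), the beaker at (292,228), the jar at (318,203), the ring at (289,196), the pan at (155,244) and the mat around (410,231). The three blue/turquoise vessels are look-alikes. Next I fit the shapes to both views.

```bash
cat > fit.py <<'E'
from h import *
from scipy.optimize import minimize
PROF={'beaker':[(0,24),(60,27),(128,27)],'jar':[(0,25),(30,34),(48,34),(72,21),(108,21)],'pot':[(0,28),(20,31),(90,31)],'loom':[(0,20),(6,25),(15,26),(24,25),(30,20)]}
th=np.linspace(0,2*np.pi,40,endpoint=False)
S=4
def render(p,objs):
    m=np.zeros((420*S//1,560*S),np.uint8)
    for n,(x,y,z) in objs.items():
        pr=PROF[n]
        rings=[proj(p,np.c_[x+r/1e3*np.cos(th),y+r/1e3*np.sin(th),np.full(40,z+h/1e3)]) for h,r in pr]
        for a,b in zip(rings[:-1],rings[1:]):
            hull=cv2.convexHull(((np.r_[a,b]+.5)*S*16).astype(np.int32))
            cv2.fillConvexPoly(m,hull,255,cv2.LINE_AA,4)
    return cv2.resize(m,(560,420),interpolation=cv2.INTER_AREA)/255.
def brown(p,thr=18):
    f=cv2.GaussianBlur(p['frame'],(0,0),.5).astype(float); return np.clip((f[:,:,0]-f[:,:,2]-thr)/15+.5,0,1)
def fit(pics,x0,keepout=()):
    names=list(x0); zs={n:x0[n][2] for n in names}
    tgt=[]
    for p in pics:
        b=brown(p); w=np.zeros_like(b)
        r=render(p,x0); w[cv2.dilate((r>0).astype(np.uint8),np.ones((15,15)))>0]=1
        for k in keepout:
            u=proj(p,k)[0].astype(int); cv2.circle(w,tuple(int(i) for i in u),18 if p is pics[0] else 20,0,-1)
        tgt.append((p,b,w))
    mk=lambda v:{n:(v[2*i],v[2*i+1],zs[n]) for i,n in enumerate(names)}
    def cost(v): return sum((w*(render(p,mk(v))-b)**2).sum() for p,b,w in tgt)
    v0=np.array([c for n in names for c in x0[n][:2]])
    v=v0
    for _ in range(2):
        sx=np.r_[[v],v+np.eye(len(v))*.005]
        r=minimize(cost,v,method='Nelder-Mead',options=dict(initial_simplex=sx,xatol=2e-4,fatol=.05,maxfev=900)); v=r.x
    return mk(v),cost(v0),r.fun,tgt,
E
python3 - <<'E'
from fit import *
np.set_printoptions(precision=4,suppress=True)
T=viewer.read_camera('top');Sd=viewer.read_camera('side')
x0={'beaker':(.505,-.0165,.005),'jar':(.567,-.083,.005),'pot':(.549,.0665,.005),'loom':(.586,-.011,.005)}
ko=[(.655,-.09,.01)]
for pics in ([T,Sd],[T],[Sd]):
    r=fit(pics,x0,ko); print({k:np.round(v[:2],4) for k,v in r[0].items()},r[1],r[2])
    if len(pics)==2:
        out=[]
        for p,b,w in r[3]:
            m=render(p,r[0]); f=p['frame'][:,:,::-1].copy()
            cs,_=cv2.findContours((m>.5).astype(np.uint8),0,1); 
            big=cv2.resize(f,None,fx=3,fy=3); cv2.drawContours(big,[c*3+1 for c in cs],-1,(0,255,0),1)
            out.append(big[450:850,660:1060] if p is T else big[520:920,600:1000])
        cv2.imwrite('pics/fit.png',np.hstack(out))
for uv in [(377,173),(435,171),(444,290),(386,291)]: print('mat',ray(T,*uv,.01))
for uv in [(186,360),(360,320),(365,391),(186,403)]: print('mats',ray(Sd,*uv,.01))
for uv in [(228,171),(332,154),(352,260),(246,277)]: print('tray',ray(T,*uv,.035))
hsv=cv2.cvtColor(T['frame'],cv2.COLOR_RGB2GRAY)
print('pan',ray(T,155.5,244,.041),'panS',ray(Sd,254.5,145.5,.041))
E
```

```text
{'beaker': array([ 0.5046, -0.0151]), 'jar': array([ 0.5669, -0.0807]), 'pot': array([0.5461, 0.0689]), 'loom': array([ 0.5887, -0.0114])} 312.6026566705113 152.99982698961938
{'beaker': array([ 0.5056, -0.0152]), 'jar': array([ 0.5677, -0.0806]), 'pot': array([0.5483, 0.0694]), 'loom': array([ 0.589 , -0.0116])} 159.89798923490963 53.8384429065744
{'beaker': array([ 0.5044, -0.0149]), 'jar': array([ 0.5666, -0.0811]), 'pot': array([0.545 , 0.0676]), 'loom': array([ 0.5876, -0.0075])} 152.70466743560166 48.01502499038831
mat [ 0.6445 -0.2374  0.01  ]
mat [ 0.6451 -0.3845  0.01  ]
mat [ 0.3458 -0.3888  0.01  ]
mat [ 0.3471 -0.2453  0.01  ]
mats [ 0.3489 -0.3079  0.01  ]
mats [ 0.6577 -0.2504  0.01  ]
mats [ 0.639  -0.3894  0.01  ]
mats [ 0.3552 -0.3863  0.01  ]
tray [0.6569 0.1398 0.035 ]
tray [ 0.6919 -0.122   0.035 ]
tray [ 0.4267 -0.1605  0.035 ]
tray [0.3925 0.1005 0.035 ]
pan [0.4794 0.3215 0.041 ] panS [0.4828 0.3103 0.041 ]
```

```bash
ls pics
```

```text
fit.png
side0.png
top0.png
```

View pics/fit.png

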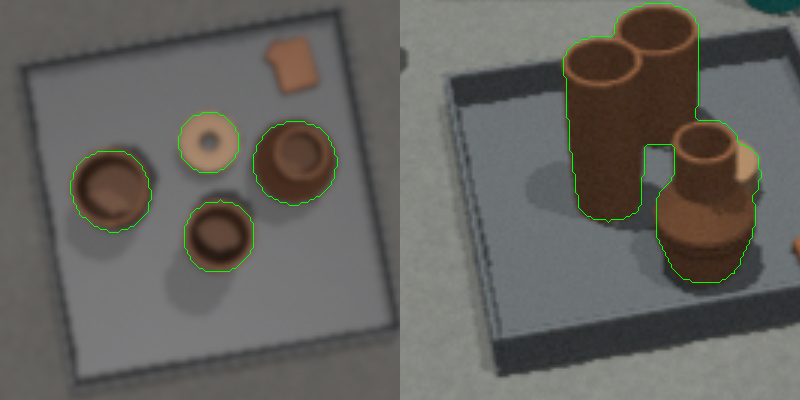

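The model outlines sit within about a pixel on all four pieces in both views. First I move above the beaker, with the jaws turned to about 8° so they clear both neighbours.

```bash
python3 -m jog '[[[40,-75,10],-8,1],[[80,-150,15],-16,1],[[120,-225,15],-24,1],[[160,-300,15],-32,1],[[200,-370,15],-40,1],[[240,-440,15],-48,1],[[270,-500,15],-55,1],[[302,-552,15],-61,1],[[302,-552,15],-61,1],[[302,-552,15],-61,1],[[302,-552,15],-61,1],[[302,-552,15],-61,1],[[302,-552,15],-61,1],[[302,-552,15],-61,1],[[302,-552,15],-61,1],[[302,-552,15],-61,1],[[302,-552,15],-61,1]]'
python3 -c "
from h import *
s=bot.sense();print(s['tcp_pos'],s['tool_rot'],s['contact_force'])"
```

```text
t: 2.9
tcp_pos: [0.5044, -0.0129, 0.2291]
tool_rot: [3.141, -0.0, 1.718]
contact_force: [-0.2, 0.2, 0.3]
finger_gap: 0.0909
[ 0.50443644 -0.01291094  0.22912293] [ 3.14149487e+00 -2.45055200e-04  1.71778977e+00] [-0.19749027  0.16803974  0.26941473]
```

```bash
python3 -m jog '[[[0,-2,-30],0,1],[[0,-2,-70],0,1],[[0,-2,-105],0,1],[[0,-2,-130],0,1],[[0,-2,-142],0,1],[[0,-2,-142],0,1],[[0,-2,-142],0,-0.2],[[0,-2,-142],0,-0.2],[[0,-2,-142],0,-0.6],[[0,-2,-142],0,-0.6],[[0,-2,-142],0,-0.6],[[0,-2,-142],0,-0.6],[[0,-2,-142],0,-0.6],[[0,-2,-142],0,-0.6]]'
python3 -c "
from h import *
snap('side','b1')"
```

```text
t: 4.3
tcp_pos: [0.5052, -0.0161, 0.0874]
tool_rot: [3.141, 0.0, 1.716]
contact_force: [-2.0, -0.3, 5.1]
finger_gap: 0.0541
```

```bash
python3 -m jog '[[[0,0,5],0,-0.6],[[0,0,15],0,-0.6],[[0,0,35],0,-0.6],[[0,0,65],0,-0.6],[[0,0,90],0,-0.6],[[-5,-12,105],0,-0.6],[[-15,-40,105],0,-0.6],[[-28,-75,105],0,-0.6],[[-42,-112,105],0,-0.6],[[-56,-150,105],0,-0.6],[[-70,-188,105],0,-0.6],[[-84,-225,105],0,-0.6],[[-97,-260,105],0,-0.6],[[-106,-285,105],0,-0.6],[[-110,-296,95],0,-0.6],[[-110,-296,75],0,-0.6],[[-110,-296,55],0,-0.6],[[-110,-296,40],0,-0.6],[[-110,-296,40],0,-0.6]]'
python3 -c "
from h import *
snap('side','b2')"
```

```text
t: 6.25
tcp_pos: [0.3936, -0.31, 0.1245]
tool_rot: [-3.138, -0.005, 1.717]
contact_force: [-0.5, 1.2, -0.5]
finger_gap: 0.0541
```

View pics/b2.png

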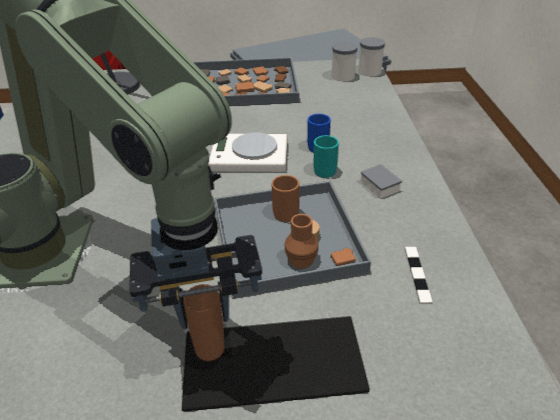

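The beaker hangs upright over the mat at (205,330), and the other pieces haven't moved. Now I lower it.

```bash
python3 -m jog '[[[0,0,-12],0,-0.6],[[0,0,-22],0,-0.6],[[0,0,-29],0,-0.6],[[0,0,-32],0,-0.6],[[0,0,-33.5],0,-0.6],[[0,0,-34.5],0,-0.6],[[0,0,-34.5],0,-0.6]]'
```

```text
t: 7.0
tcp_pos: [0.3951, -0.3122, 0.0927]
tool_rot: [3.141, 0.0, 1.716]
contact_force: [-0.3, -0.2, -1.1]
finger_gap: 0.0543
```

```bash
python3 -m jog '[[[0,0,-0.5],0,-0.6],[[0,0,-0.8],0,-0.6],[[0,0,-0.8],0,0.25],[[0,0,-0.8],0,0.3],[[0,0,-0.8],0,0.5],[[0,0,-0.8],0,0.6],[[0,0,-0.8],0,0.6],[[0,0,20],0,0.6],[[0,0,60],0,0.6],[[0,0,95],0,0.6]]'
python3 -c "
from h import *
snap('side','b3')"
```

```text
t: 8.0
tcp_pos: [0.3949, -0.3119, 0.1885]
tool_rot: [-3.141, -0.001, 1.716]
contact_force: [0.1, -0.6, -0.6]
finger_gap: 0.073
```

View pics/b3.png

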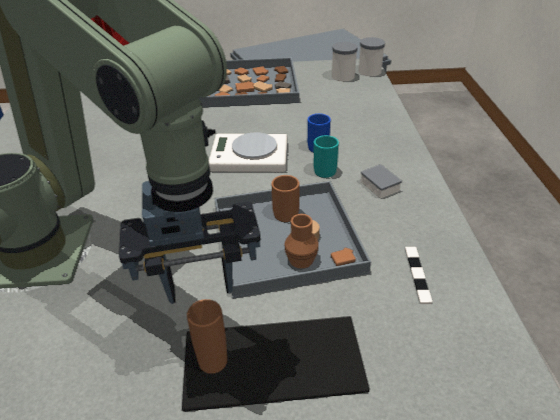

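The beaker stands on the mat at (208,340). Next is the jar.

```bash
python3 -m jog '[[[25,33,0],0,0.6],[[55,74,0],0,0.6],[[85,114,0],0,0.6],[[115,154,0],0,0.6],[[145,194,0],0,0.6],[[165,221,0],0,0.6],[[172,231,0],0,0.6],[[172,231,-30],0,0.6],[[172,231,-65],0,0.6],[[172,231,-95],0,0.6],[[172,231,-108],0,0.6],[[172,231,-108],0,0.6],[[172,231,-108],0,0.6]]'
```

```text
t: 9.35
tcp_pos: [0.5677, -0.0816, 0.0805]
tool_rot: [3.14, 0.001, 1.716]
contact_force: [-0.7, -0.1, 1.0]
finger_gap: 0.0726
```

```bash
python3 -m jog '[[[0,0,0],0,0.1],[[0,0,0],0,0],[[0,0,0],0,-0.4],[[0,0,0],0,-0.7],[[0,0,0],0,-0.7],[[0,0,0],0,-0.7],[[0,0,0],0,-0.7]]'
python3 -c "
from h import *
snap('side','j1')"
```

```text
t: 10.05
tcp_pos: [0.5672, -0.0813, 0.0806]
tool_rot: [3.141, 0.001, 1.716]
contact_force: [-2.9, -1.5, 6.5]
finger_gap: 0.0535
```

View pics/j1.png

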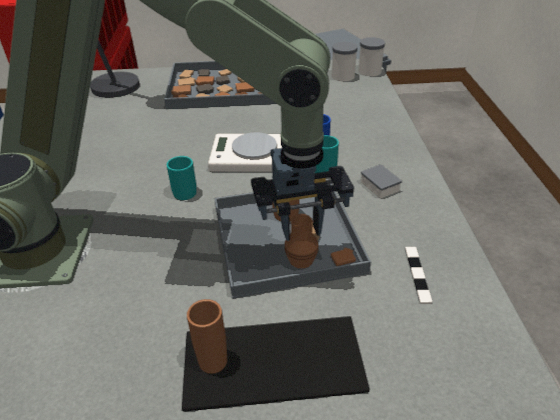

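```bash
python3 -m jog '[[[0,0,0],0,-0.7],[[0,0,0],0,-0.7],[[0,0,0],0,-0.7]]'
```

```text
t: 10.4
tcp_pos: [0.5672, -0.0813, 0.0806]
tool_rot: [3.141, 0.001, 1.716]
contact_force: [-2.5, -1.6, 6.9]
finger_gap: 0.0539
```

```bash
python3 -c "
from h import *
p=snap('side','j2');q=snap('top','j2t')
a=cv2.resize(p['frame'][160:280,240:380],None,fx=4,fy=4,interpolation=cv2.INTER_CUBIC)
cv2.imwrite('pics/j2c.png',a[:,:,::-1])
print(proj(p,[[.567,-.081,.0806],[.567,-.081,.113],[.567,-.081,.053]])) "
```

```text
[[301.14666387 231.68239261]
 [301.22162759 219.25020123]
 [301.08519359 241.87679428]]
```

View pics/j2c.png

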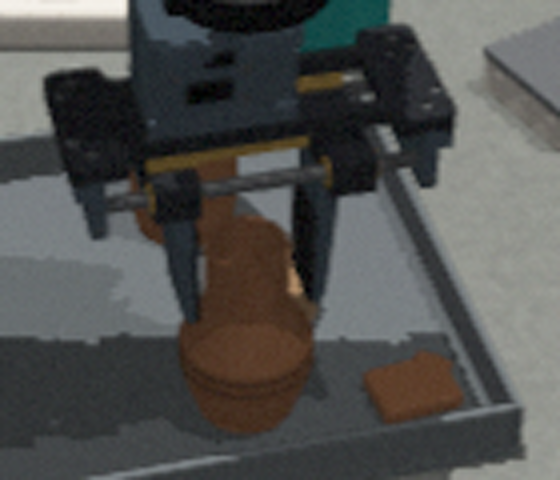

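The fingers stopped at 54 mm on the shoulder with visible space beside the neck (neck is 42 mm). I reopen, rise and regrip on the neck proper.

```bash
python3 -m jog '[[[0,0,0],0,0.4],[[0,0,0],0,0.5],[[0,0,0],0,0.5],[[0,0,6],0,0.5],[[0,0,12],0,0.5],[[0,0,12],0,0.5],[[0,0,12],0,-0.1],[[0,0,12],0,-0.4],[[0,0,12],0,-0.7],[[0,0,12],0,-0.7],[[0,0,12],0,-0.7],[[0,0,12],0,-0.7],[[0,0,12],0,-0.7],[[0,0,12],0,-0.7]]'
python3 -c "
from h import *
p=snap('side','j3')
a=cv2.resize(p['frame'][160:280,240:380],None,fx=4,fy=4,interpolation=cv2.INTER_CUBIC)
cv2.imwrite('pics/j3c.png',a[:,:,::-1])"
```

```text
t: 11.9
tcp_pos: [0.5669, -0.081, 0.0913]
tool_rot: [-3.141, -0.0, 1.716]
contact_force: [-0.4, -0.3, -1.6]
finger_gap: 0.0493
```

View pics/j3c.png

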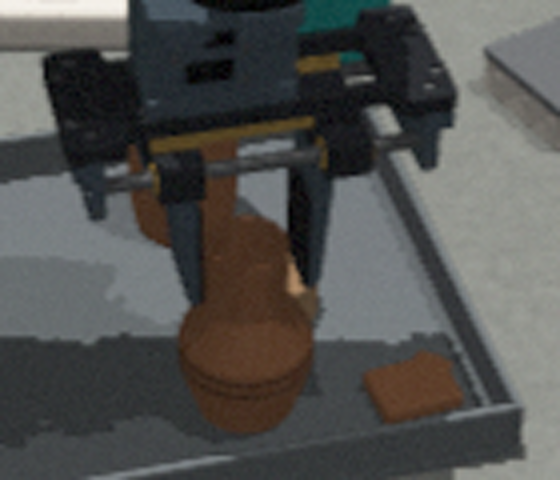

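The gap changes with height (54 to 49 mm), so the contact is a cone around neck and shoulder rather than a straight neck. I'll grip the straight belly band instead (68 mm wide, z 35–53 mm), with the TCP at 40 mm, which keeps the gripper body about 6 mm above the rim.

```bash
python3 -m jog '[[[0,0,0],0,0.4],[[0,0,0],0,0.7],[[0,0,0],0,1],[[0,0,0],0,1],[[0,0,0],0,1],[[0,0,0],0,1],[[0,0,0],0,1],[[0,0,-10],0,1],[[0,0,-25],0,1],[[0,0,-40],0,1],[[0,0,-48],0,1],[[0,0,-51],0,1],[[0,0,-51],0,1]]'
python3 -c "
from fit import *
p=snap('side','j4')
a=cv2.resize(p['frame'][160:280,240:380],None,fx=4,fy=4,interpolation=cv2.INTER_CUBIC)
cv2.imwrite('pics/j4c.png',a[:,:,::-1])"
```

```text
t: 13.25
tcp_pos: [0.5668, -0.081, 0.04]
tool_rot: [-3.141, -0.0, 1.716]
contact_force: [-0.4, -0.4, 1.1]
finger_gap: 0.091
```

View pics/j4c.png

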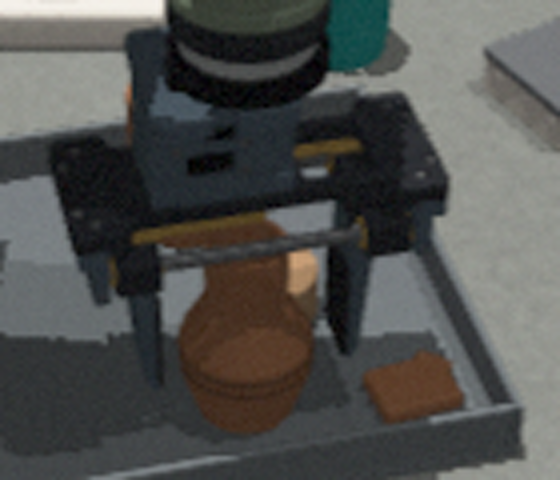

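The jar stands upright, centred between the open fingers. I close on the belly.

```bash
python3 -m jog '[[[0,0,0],0,0.6],[[0,0,0],0,0.4],[[0,0,0],0,0],[[0,0,0],0,-0.3],[[0,0,0],0,-0.3],[[0,0,0],0,-0.3],[[0,0,0],0,-0.3]]'
```

```text
t: 14.0
tcp_pos: [0.5671, -0.0811, 0.0409]
tool_rot: [3.141, 0.0, 1.716]
contact_force: [-0.8, 0.6, 5.0]
finger_gap: 0.0669
```

```bash
python3 -m jog '[[[0,0,3],0,-0.3],[[0,0,10],0,-0.3],[[0,0,25],0,-0.3],[[0,0,45],0,-0.3],[[0,-5,65],-5,-0.3],[[-5,-25,75],-12,-0.3],[[-15,-50,75],-20,-0.3],[[-25,-80,75],-28,-0.3],[[-34,-110,75],-36,-0.3],[[-43,-140,75],-44,-0.3],[[-52,-168,75],-52,-0.3],[[-60,-192,75],-60,-0.3],[[-66,-212,75],-68,-0.3],[[-70,-225,75],-76,-0.3],[[-72,-231,75],-84,-0.3],[[-72,-231,75],-92,-0.3],[[-72,-231,75],-98,-0.3],[[-72,-231,75],-98,-0.3],[[-72,-231,60],-98,-0.3],[[-72,-231,45],-98,-0.3]]'
python3 -c "
from h import *
snap('side','j5')"
```

```text
t: 16.0
tcp_pos: [0.4953, -0.3121, 0.0856]
tool_rot: [3.141, -0.001, 0.008]
contact_force: [-0.7, 0.6, -1.7]
finger_gap: 0.0667
```

View pics/j5.png

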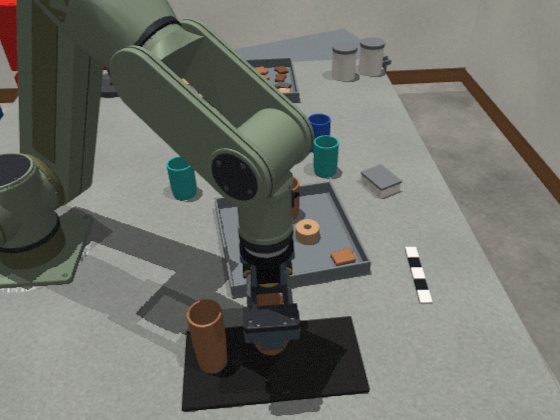

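```bash
python3 -m jog '[[[0,0,-15],0,-0.3],[[0,0,-28],0,-0.3],[[0,0,-35],0,-0.3],[[0,0,-38],0,-0.3],[[0,0,-39],0,-0.3],[[0,0,-39.5],0,-0.3],[[0,0,-39.5],0,-0.3]]'
```

```text
t: 16.75
tcp_pos: [0.4953, -0.3122, 0.0464]
tool_rot: [3.141, -0.001, 0.006]
contact_force: [-0.5, 0.7, -1.5]
finger_gap: 0.0669
```

```bash
python3 -m jog '[[[0,0,-0.5],0,-0.3],[[0,0,-1],0,-0.3],[[0,0,-1],0,-0.3]]'
```

```text
t: 17.05
tcp_pos: [0.4954, -0.3122, 0.0459]
tool_rot: [3.141, -0.001, 0.006]
contact_force: [-1.0, 0.2, 4.2]
finger_gap: 0.0662
```

```bash
python3 -m jog '[[[0,0,0],0,0.55],[[0,0,0],0,0.7],[[0,0,0],0,0.85],[[0,0,0],0,1],[[0,0,0],0,1],[[0,0,0],0,1],[[0,0,20],0,1],[[0,0,60],0,1],[[0,0,100],0,1],[[0,0,130],0,1],[[5,40,140],8,1],[[10,80,140],16,1],[[16,120,140],24,1],[[22,165,140],32,1],[[28,210,140],40,1],[[34,255,140],48,1],[[40,300,140],56,1],[[46,340,140],64,1],[[51,381,140],72,1],[[51,381,140],80,1]]'
python3 -c "
from h import *
snap('side','p0');snap('top','p0t')"
```

```text
t: 19.05
tcp_pos: [0.5463, 0.0735, 0.1849]
tool_rot: [3.141, -0.002, 1.413]
contact_force: [-0.1, -1.1, -0.3]
finger_gap: 0.0912
```

View pics/p0.png

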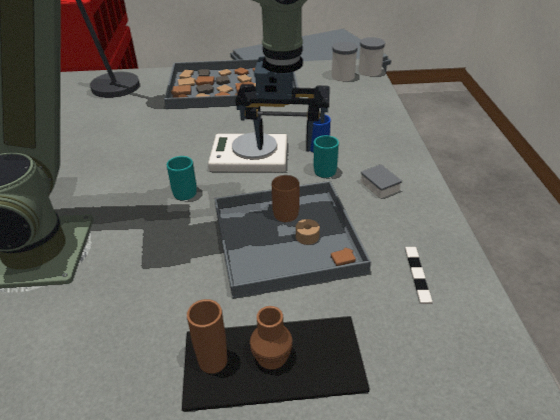

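```bash
python3 - <<'E'
from fit import *
S0=viewer.read_camera('side')
for x0 in ({'pot':(.546,.069,.005)},{'loom':(.588,-.010,.005)},{'pot':(.546,.069,.005),'loom':(.588,-.010,.005)}):
    r=fit([S0],x0); print(r[0],r[1],r[2])
print(bot.sense()['tcp_pos'])
E
```

```text
{'pot': (np.float64(0.5456666526794435), np.float64(0.06750686073303225), 0.005)} 107.14572087658593 100.93372549019608
{'loom': (np.float64(0.5868058853149413), np.float64(-0.013846530914306638), 0.005)} 111.70778546712802 107.68196462898885
{'pot': (np.float64(0.5456190942478727), np.float64(0.06738248689430497), 0.005), 'loom': (np.float64(0.5873193714205018), np.float64(-0.010793118375064036), 0.005)} 103.45683967704728 93.34036139946176
[0.54582522 0.06931274 0.18484024]
```

View pics/p0t.png

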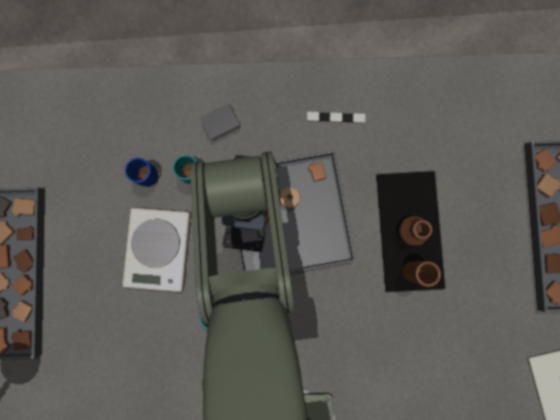

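```bash
python3 -m jog '[[[0,-0.5,-30],0,1],[[0,-0.5,-70],0,1],[[0,-0.5,-105],0,1],[[0,-0.5,-120],0,1],[[0,-0.5,-125],0,1],[[0,-0.5,-125],0,1],[[0,-0.5,-125],0,0.5],[[0,-0.5,-125],0,0.3],[[0,-0.5,-125],0,0],[[0,-0.5,-125],0,-0.3],[[0,-0.5,-125],0,-0.3],[[0,-0.5,-125],0,-0.3],[[0,-0.5,-125],0,-0.3]]'
```

```text
t: 20.5
tcp_pos: [0.5465, 0.0686, 0.0606]
tool_rot: [3.14, -0.0, 1.402]
contact_force: [-0.6, 0.7, 4.7]
finger_gap: 0.0621
```

```bash
python3 -m jog '[[[0,0,3],0,-0.3],[[0,0,10],0,-0.3],[[0,0,30],0,-0.3],[[0,0,60],0,-0.3],[[2,-5,85],-3,-0.3],[[8,-25,90],-8,-0.3],[[14,-55,90],-14,-0.3],[[20,-90,90],-20,-0.3],[[26,-125,90],-26,-0.3],[[32,-162,90],-33,-0.3],[[38,-200,90],-40,-0.3],[[43,-238,90],-47,-0.3],[[46,-275,90],-54,-0.3],[[48,-310,90],-61,-0.3],[[48,-340,90],-67,-0.3],[[48,-363,90],-73,-0.3],[[48,-376,90],-78,-0.3],[[48,-380,80],-80,-0.3],[[48,-380,60],-80,-0.3],[[48,-380,45],-80,-0.3]]'
python3 -m jog '[[[0,0,-12],0,-0.3],[[0,0,-25],0,-0.3],[[0,0,-34],0,-0.3],[[0,0,-38],0,-0.3],[[0,0,-39.5],0,-0.3],[[0,0,-40],0,-0.3],[[0,0,-40],0,-0.3]]'
```

```text
t: 22.5
tcp_pos: [0.5931, -0.3105, 0.103]
tool_rot: [-3.14, 0.002, 0.007]
contact_force: [-0.1, 0.3, -2.0]
finger_gap: 0.0616
t: 23.2
tcp_pos: [0.5943, -0.3115, 0.0657]
tool_rot: [3.141, -0.001, 0.006]
contact_force: [-1.1, 0.5, 0.6]
finger_gap: 0.0615
```

```bash
python3 -m jog '[[[0,0,-0.4],0,-0.3],[[0,0,-0.8],0,-0.3],[[0,0,-0.8],0,-0.3]]'
```

```text
t: 23.5
tcp_pos: [0.5943, -0.3116, 0.0657]
tool_rot: [3.141, -0.001, 0.006]
contact_force: [-1.8, 1.5, 6.0]
finger_gap: 0.0617
```

```bash
python3 -m jog '[[[0,0,0],0,0.45],[[0,0,0],0,0.6],[[0,0,0],0,0.8],[[0,0,0],0,0.8],[[0,0,0],0,0.8],[[0,0,20],0,0.8],[[0,0,60],0,0.8],[[0,0,90],0,0.8],[[0,30,100],8,0.8],[[0,60,100],16,0.8],[[-1,95,100],24,0.8],[[-2,130,100],32,0.8],[[-3,165,100],40,0.8],[[-4,200,100],48,0.8],[[-5,235,100],56,0.8],[[-6,265,100],64,0.8],[[-6,290,100],72,0.8],[[-6,300,100],80,0.8],[[-6,300,100],80,0.8],[[-6,300,100],80,0.8]]'
python3 -c "
from h import *
snap('side','l0');print(bot.sense()['tcp_pos'])"
```

```text
t: 25.5
tcp_pos: [0.5881, -0.0117, 0.1642]
tool_rot: [3.141, 0.0, 1.4]
contact_force: [-0.2, -0.3, 0.4]
finger_gap: 0.0823
[ 0.58806328 -0.01211882  0.1641581 ]
```

View pics/l0.png

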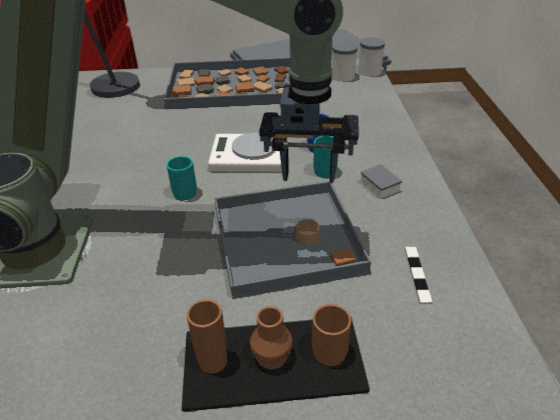

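All three pots stand on the mat, at (208,340), (271,340) and (331,337). Next is the loom weight.

```bash
python3 -m jog '[[[0,0.5,-35],0,0.8],[[0,0.5,-75],0,0.8],[[0,0.5,-115],0,0.8],[[0,0.5,-140],0,0.8],[[0,0.5,-151],0,0.8],[[0,0.5,-154],0,0.8],[[0,0.5,-154],0,0.8],[[0,0.5,-154],0,0.3],[[0,0.5,-154],0,0.1],[[0,0.5,-154],0,-0.2],[[0,0.5,-154],0,-0.5],[[0,0.5,-154],0,-0.5],[[0,0.5,-154],0,-0.5],[[0,0.5,-154],0,-0.5]]'
```

```text
t: 26.95
tcp_pos: [0.5882, -0.0109, 0.0108]
tool_rot: [3.141, -0.0, 1.402]
contact_force: [-1.5, -0.3, 6.4]
finger_gap: 0.0514
```

```bash
python3 -m jog '[[[0,0,3],0,-0.5],[[0,0,12],0,-0.5],[[0,0,35],0,-0.5],[[0,0,70],0,-0.5],[[-2,6,95],0,-0.5],[[-8,25,100],0,-0.5],[[-18,55,100],0,-0.5],[[-29,90,100],0,-0.5],[[-41,126,100],0,-0.5],[[-53,163,100],0,-0.5],[[-65,200,100],0,-0.5],[[-77,237,100],0,-0.5],[[-88,272,100],0,-0.5],[[-98,302,100],0,-0.5],[[-105,323,100],0,-0.5],[[-108,332,95],0,-0.5],[[-108,333,80],0,-0.5],[[-108,333,65],0,-0.5],[[-108,333,60],0,-0.5],[[-108,333,60],0,-0.5]]'
python3 -c "
from h import *
snap('side','l1')"
```

```text
t: 28.95
tcp_pos: [0.4796, 0.3211, 0.0693]
tool_rot: [-3.14, 0.002, 1.401]
contact_force: [0.1, -0.1, -0.5]
finger_gap: 0.0521
```

View pics/l1.png

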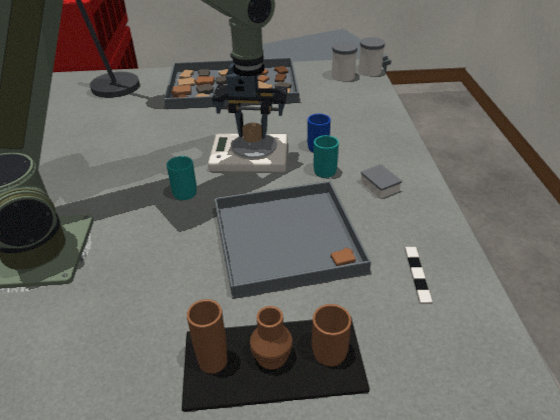

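```bash
python3 -m jog '[[[0,0,-10],0,-0.5],[[0,0,-18],0,-0.5],[[0,0,-21],0,-0.5],[[0,0,-22.5],0,-0.5],[[0,0,-23],0,-0.5],[[0,0,-23.5],0,-0.5],[[0,0,-23.5],0,-0.5]]'
```

```text
t: 29.7
tcp_pos: [0.4802, 0.3221, 0.0469]
tool_rot: [3.141, -0.0, 1.402]
contact_force: [-0.4, -0.5, -1.7]
finger_gap: 0.0519
```

```bash
python3 -m jog '[[[0,0,-0.5],0,-0.5],[[0,0,-1],0,-0.5],[[0,0,-1],0,-0.5]]'
```

```text
t: 30.0
tcp_pos: [0.4802, 0.3221, 0.0468]
tool_rot: [3.141, -0.001, 1.402]
contact_force: [-0.9, -0.8, 5.3]
finger_gap: 0.0518
```

```bash
python3 -m jog '[[[0,0,0],0,0.25],[[0,0,0],0,0.35],[[0,0,0],0,0.6],[[0,0,0],0,0.8],[[0,0,0],0,0.8],[[0,0,20],0,0.8],[[0,0,60],0,0.8],[[0,0,100],0,0.8],[[2,-10,120],0,0.8],[[8,-40,130],0,0.8],[[16,-85,130],0,0.8],[[24,-130,130],0,0.8],[[32,-175,130],0,0.8],[[40,-220,130],-8,0.8],[[50,-265,130],-16,0.8],[[60,-310,130],-24,0.8],[[70,-355,130],-32,0.8],[[80,-400,130],-40,0.8],[[90,-440,130],-48,0.8],[[100,-480,130],-56,0.8]]'
python3 -c "
from h import *
snap('side','l2');snap('top','l2t');print(bot.sense()['tcp_pos'],bot.sense()['tool_rot'])"
```

```text
t: 32.0
tcp_pos: [0.5801, -0.1599, 0.1756]
tool_rot: [3.142, -0.0, 0.418]
contact_force: [0.0, 0.8, 0.1]
finger_gap: 0.0819
[ 0.58097424 -0.1627457   0.17524848] [ 3.13913623e+00 -1.07731807e-04  4.18206662e-01]
```

View pics/l2.png

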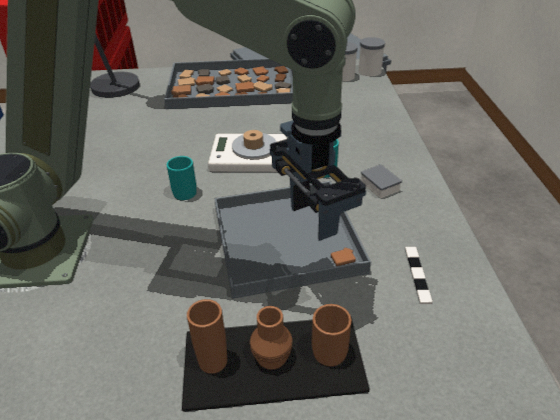

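View pics/l2t.png

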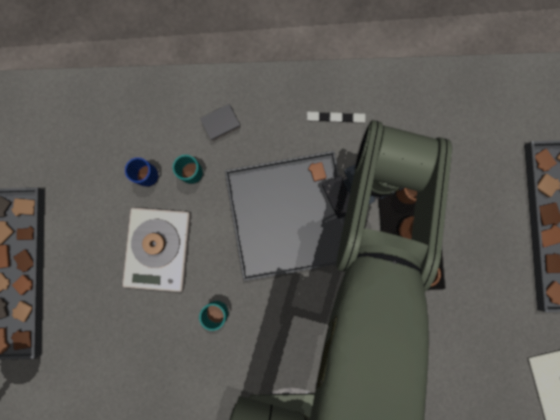

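The loom weight lies flat in the middle of the pan: it is at (153,243) and the pan at (155,244). Next I fetch the pot.

```bash
python3 -m jog '[[[4,-40,0],-6,0.8],[[8,-80,0],-12,0.8],[[12,-120,0],-18,0.8],[[14,-148,0],-24,0.8],[[14,-154,0],-24,0.8],[[14,-154,0],-24,0.8],[[14,-154,-40],-24,0.8],[[14,-154,-80],-24,0.8],[[14,-154,-104],-24,0.8],[[14,-154,-111],-24,0.8],[[14,-154,-111],-24,0.8],[[14,-154,-111],-24,0.4],[[14,-154,-111],-24,0.3],[[14,-154,-111],-24,0],[[14,-154,-111],-24,-0.3],[[14,-154,-111],-24,-0.3],[[14,-154,-111],-24,-0.3],[[14,-154,-111],-24,-0.3]]'
```

```text
t: 33.9
tcp_pos: [0.5949, -0.3122, 0.0664]
tool_rot: [3.141, -0.003, 0.006]
contact_force: [0.0, 1.6, 6.0]
finger_gap: 0.0619
```

```bash
python3 -m jog '[[[0,0,3],0,-0.3],[[0,0,10],0,-0.3],[[0,0,30],0,-0.3],[[0,0,60],0,-0.3],[[0,5,85],3,-0.3],[[-2,20,90],8,-0.3],[[-5,45,90],14,-0.3],[[-10,80,90],20,-0.3],[[-16,115,90],26,-0.3],[[-22,152,90],33,-0.3],[[-28,190,90],40,-0.3],[[-33,228,90],47,-0.3],[[-38,265,90],54,-0.3],[[-42,300,90],61,-0.3],[[-45,332,90],67,-0.3],[[-47,357,90],73,-0.3],[[-48,374,90],78,-0.3],[[-48.5,380.5,80],80,-0.3],[[-48.5,380.5,55],80,-0.3],[[-48.5,380.5,40],80,-0.3]]'
python3 -m jog '[[[0,0,-15],0,-0.3],[[0,0,-28],0,-0.3],[[0,0,-37],0,-0.3],[[0,0,-42],0,-0.3],[[0,0,-43.5],0,-0.3],[[0,0,-44.5],0,-0.3],[[0,0,-44.5],0,-0.3]]'
```

```text
t: 35.9
tcp_pos: [0.5444, 0.068, 0.1027]
tool_rot: [-3.139, 0.001, 1.402]
contact_force: [0.5, -0.1, -2.3]
finger_gap: 0.0618
t: 36.6
tcp_pos: [0.5448, 0.0679, 0.0614]
tool_rot: [-3.141, 0.001, 1.402]
contact_force: [-4.0, -2.2, 5.3]
finger_gap: 0.0616
```

```bash
python3 -m jog '[[[0,0,2.5],0,-0.3],[[1,0.5,3],0,-0.3],[[1,0.5,3],0,-0.3],[[1,0.5,3],0,-0.3]]'
python3 -m jog '[[[0,0,-1.5],0,-0.3],[[0,0,-2.5],0,-0.3],[[0,0,-3],0,-0.3],[[0,0,-3],0,-0.3]]'
```

```text
t: 37.0
tcp_pos: [0.5467, 0.069, 0.0631]
tool_rot: [3.141, -0.0, 1.402]
contact_force: [-0.5, -0.5, -2.1]
finger_gap: 0.0619
t: 37.4
tcp_pos: [0.5466, 0.069, 0.0613]
tool_rot: [3.141, -0.0, 1.402]
contact_force: [-2.7, -0.5, 7.4]
finger_gap: 0.0617
```

```bash
python3 -m jog '[[[0,0,0],0,0.42],[[0,0,0],0,0.5],[[0,0,0],0,0.8],[[0,0,0],0,1],[[0,0,0],0,1],[[0,0,20],0,1],[[0,0,60],0,1],[[0,0,100],0,1],[[-4,-30,120],-8,1],[[-10,-70,120],-16,1],[[-16,-115,120],-24,1],[[-22,-160,120],-32,1],[[-28,-205,120],-40,1],[[-34,-250,120],-48,1],[[-40,-295,120],-56,1],[[-46,-340,120],-64,1],[[-50,-370,120],-72,1],[[-51,-381,120],-80,1],[[-51,-381,120],-80,1],[[-51,-381,120],-80,1]]'
python3 -c "
from h import *
snap('side','r1');snap('top','r1t');s=bot.sense();print(s['tcp_pos'],s['tool_rot'])"
```

```text
t: 39.4
tcp_pos: [0.4953, -0.3116, 0.1799]
tool_rot: [-3.141, 0.001, 0.008]
contact_force: [0.5, -0.8, 1.2]
finger_gap: 0.0913
[ 0.49557698 -0.3109419   0.18012632] [-3.14115319e+00  2.72223012e-04  8.69869982e-03]
```

View pics/r1.png

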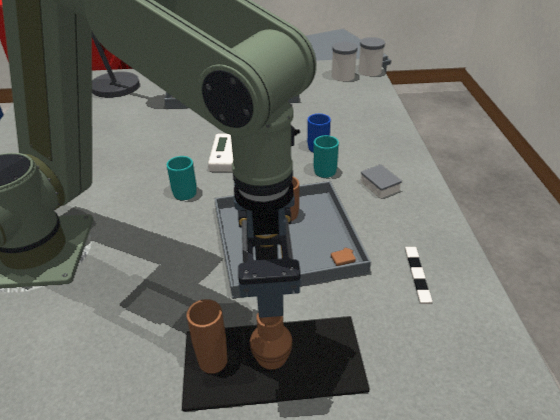

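```bash
python3 -m jog '[[[0,0,-40],0,1],[[0,0,-85],0,1],[[0,0,-115],0,1],[[0,0,-130],0,1],[[0,0,-135],0,1],[[0,0,-135],0,1],[[0,0,-135],0,0.6],[[0,0,-135],0,0.45],[[0,0,-135],0,0.2],[[0,0,-135],0,-0.2],[[0,0,-135],0,-0.3],[[0,0,-135],0,-0.3],[[0,0,-135],0,-0.3],[[0,0,-135],0,-0.3]]'
```

```text
t: 40.9
tcp_pos: [0.496, -0.3122, 0.0462]
tool_rot: [3.141, -0.001, 0.006]
contact_force: [-0.5, 1.8, 5.7]
finger_gap: 0.0668
```

```bash
python3 -m jog '[[[0,0,3],0,-0.3],[[0,0,10],0,-0.3],[[0,0,25],0,-0.3],[[0,0,45],0,-0.3],[[0,5,65],5,-0.3],[[5,25,75],12,-0.3],[[12,50,75],20,-0.3],[[22,80,75],28,-0.3],[[32,110,75],36,-0.3],[[41,140,75],44,-0.3],[[50,168,75],52,-0.3],[[58,192,75],60,-0.3],[[64,212,75],68,-0.3],[[69,225,75],76,-0.3],[[71,231.5,75],84,-0.3],[[71,231.5,75],92,-0.3],[[71,231.5,75],98,-0.3],[[71,231.5,65],98,-0.3],[[71,231.5,50],98,-0.3],[[71,231.5,40],98,-0.3]]'
python3 -m jog '[[[0,0,-15],0,-0.3],[[0,0,-28],0,-0.3],[[0,0,-37],0,-0.3],[[0,0,-41],0,-0.3],[[0,0,-42],0,-0.3],[[0,0,-42],0,-0.3]]'
```

```text
t: 42.9
tcp_pos: [0.5656, -0.0805, 0.0837]
tool_rot: [-3.14, -0.001, 1.714]
contact_force: [-1.2, 0.6, -1.0]
finger_gap: 0.0666
t: 43.5
tcp_pos: [0.5668, -0.0806, 0.0434]
tool_rot: [3.141, 0.0, 1.716]
contact_force: [-0.4, 0.4, -1.7]
finger_gap: 0.0667
```

```bash
python3 -m jog '[[[0,0,-1],0,-0.3],[[0,0,-2],0,-0.3],[[0,0,-2.5],0,-0.3],[[0,0,-2.5],0,-0.3]]'
```

```text
t: 43.9
tcp_pos: [0.5668, -0.0806, 0.0412]
tool_rot: [3.141, 0.0, 1.716]
contact_force: [0.2, 0.3, 1.9]
finger_gap: 0.0664
```

```bash
python3 -m jog '[[[0,0,-0.4],0,-0.3],[[0,0,-0.4],0,0.55],[[0,0,-0.4],0,0.7],[[0,0,-0.4],0,1],[[0,0,-0.4],0,1],[[0,0,-0.4],0,1],[[0,0,20],0,1],[[0,0,60],0,1],[[0,0,105],0,1],[[0,0,140],0,1],[[-10,-14,150],0,1],[[-40,-54,150],0,1],[[-72,-97,150],0,1],[[-104,-140,150],0,1],[[-136,-183,150],0,1],[[-160,-215,150],0,1],[[-172,-231.5,150],0,1],[[-172,-231.5,150],0,1],[[-172,-231.5,150],0,1]]'
python3 -c "
from h import *
snap('side','r2');s=bot.sense();print(s['tcp_pos'],s['tool_rot'])"
```

```text
t: 45.8
tcp_pos: [0.3938, -0.3118, 0.1899]
tool_rot: [-3.141, -0.002, 1.714]
contact_force: [0.3, 0.2, -0.0]
finger_gap: 0.0911
[ 0.39434076 -0.31134318  0.19006216] [-3.14117722e+00 -1.32690556e-03  1.71601663e+00]
```

View pics/r2.png

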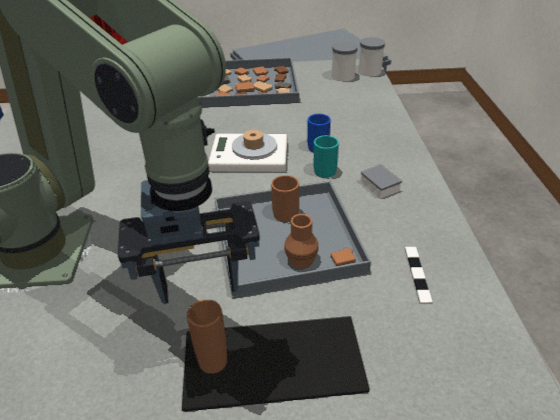

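Pot and jar are upright in the tray at their old spots. Now the beaker.

```bash
python3 -m jog '[[[0,0,-30],0,1],[[0,0,-65],0,1],[[0,0,-90],0,1],[[0,0,-98],0,1],[[0,0,-98],0,1],[[0,0,-98],0,0.4],[[0,0,-98],0,0.2],[[0,0,-98],0,-0.2],[[0,0,-98],0,-0.6],[[0,0,-98],0,-0.6],[[0,0,-98],0,-0.6],[[0,0,-98],0,-0.6],[[0,0,-98],0,-0.6]]'
```

```text
t: 47.15
tcp_pos: [0.3946, -0.3122, 0.0931]
tool_rot: [3.141, 0.001, 1.716]
contact_force: [-0.2, 0.5, 4.4]
finger_gap: 0.0542
```

```bash
python3 -m jog '[[[0,0,3],0,-0.6],[[0,0,12],0,-0.6],[[0,0,35],0,-0.6],[[0,0,65],0,-0.6],[[0,0,95],0,-0.6],[[4,10,115],0,-0.6],[[14,38,120],0,-0.6],[[28,75,120],0,-0.6],[[42,112,120],0,-0.6],[[56,150,120],0,-0.6],[[70,188,120],0,-0.6],[[84,225,120],0,-0.6],[[97,260,120],0,-0.6],[[106,284,120],0,-0.6],[[110.5,296,115],0,-0.6],[[110.5,296,95],0,-0.6],[[110.5,296,70],0,-0.6],[[110.5,296,50],0,-0.6],[[110.5,296,40],0,-0.6],[[110.5,296,40],0,-0.6]]'
python3 -m jog '[[[0,0,-15],0,-0.6],[[0,0,-28],0,-0.6],[[0,0,-37],0,-0.6],[[0,0,-42],0,-0.6],[[0,0,-42.5],0,-0.6],[[0,0,-42.5],0,-0.6]]'
```

```text
t: 49.15
tcp_pos: [0.5038, -0.0164, 0.1313]
tool_rot: [-3.138, -0.001, 1.716]
contact_force: [-1.1, -0.2, -1.4]
finger_gap: 0.0545
t: 49.75
tcp_pos: [0.5054, -0.0161, 0.0907]
tool_rot: [3.141, 0.0, 1.716]
contact_force: [-0.0, -0.1, -2.4]
finger_gap: 0.0542
```

```bash
python3 -m jog '[[[0,0,-1],0,-0.6],[[0,0,-1.8],0,-0.6],[[0,0,-2.4],0,-0.6],[[0,0,-2.4],0,-0.6]]'
```

```text
t: 50.15
tcp_pos: [0.5052, -0.016, 0.0881]
tool_rot: [3.141, 0.0, 1.716]
contact_force: [-0.7, 0.2, 1.6]
finger_gap: 0.0542
```

```bash
python3 -m jog '[[[0,0,-0.4],0,-0.6],[[0,0,-0.5],0,0.25],[[0,0,-0.5],0,0.35],[[0,0,-0.5],0,0.6],[[0,0,-0.5],0,1],[[0,0,-0.5],0,1],[[0,0,-0.5],0,1],[[0,0,20],0,1],[[0,0,60],0,1],[[0,0,100],0,1],[[0,0,130],0,1],[[-10,-40,150],0,1],[[-30,-85,150],0,1],[[-50,-130,150],0,1],[[-70,-175,150],0,1],[[-90,-220,150],0,1],[[-110,-265,150],0,1],[[-130,-310,150],0,1],[[-150,-350,150],0,1],[[-150,-350,150],0,1]]'
python3 - <<'E'
from fit import *
np.set_printoptions(precision=4,suppress=True)
T=snap('top','e_t');Sd=snap('side','e_s')
x0={'beaker':(.505,-.015,.005),'jar':(.567,-.081,.005),'pot':(.546,.069,.005)}
r=fit([T,Sd],x0,[(.655,-.09,.01)]); print({k:np.round(v[:2],4) for k,v in r[0].items()},r[1],r[2])
r=fit([T],x0,[(.655,-.09,.01)]); print({k:np.round(v[:2],4) for k,v in r[0].items()})
r=fit([T,Sd],{'loom':(.48,.322,.041)}); print(r[0],r[2])
print(bot.sense()['tcp_pos'])
E
```

```text
t: 52.15
tcp_pos: [0.3527, -0.3702, 0.2375]
tool_rot: [-3.14, 0.002, 1.71]
contact_force: [0.5, 0.8, -0.8]
finger_gap: 0.0914
{'beaker': array([ 0.5054, -0.0151]), 'jar': array([ 0.5665, -0.0813]), 'pot': array([0.546 , 0.0687])} 131.5150365244137 121.32655517108805
{'beaker': array([ 0.5066, -0.0152]), 'jar': array([ 0.5677, -0.0809]), 'pot': array([0.5478, 0.0692])}
{'loom': (np.float64(0.4804093670845031), np.float64(0.3240195734500885), 0.041)} 62.9143137254902
[ 0.3544 -0.3664  0.2374]
```

View pics/e_t.png

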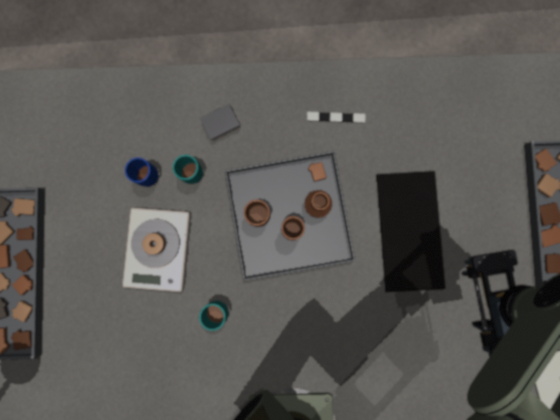

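View pics/e_s.png

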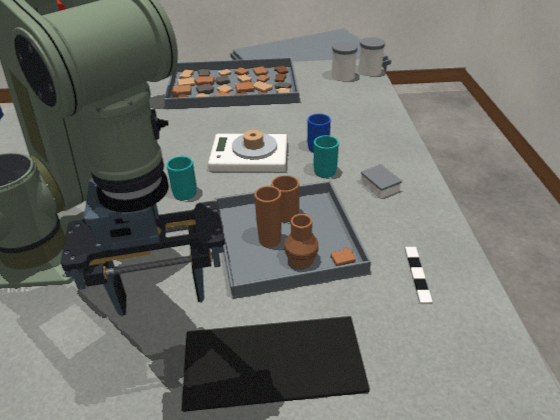

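The fits put all three pots within about 1 mm of where they started. The loom weight is flat on the pan about 2 mm from its centre, and the arm is clear of everything.

```bash
python3 -c "
from h import *
print(bot.job_done())"
```

```text
the job is handed in; nothing more can be done
None
```

The job is done and handed in at about 52 s of the 144 s allowed. I stood the beaker, jar and pot upright on the mat and laid the loom weight flat on the pan. Then I put each pot back in its own place in the tray.

- **Pot positions:** fitting the shapes in both camera views put all three pots upright and within about 1 mm of where they started.
- **Loom weight:** the same fit put it about 2 mm from the pan's measured centre, lying flat.
- **Other things:** in the last pictures the sherd, scale bar, finds box and blue/turquoise look-alikes looked unmoved.
- **Forces:** readings at the end of each move stayed under about 9 N.

Two things did not go as planned, and I corrected both:

- **Jar grip:** the fingers stopped at about 54 mm on the jar's shoulder instead of closing on the 42 mm neck, and at 49 mm when I tried higher. I opened them before lifting and gripped the jar by its belly instead.
- **Pot placing:** when I returned the pot it first touched down about 1–2 mm off, so I lifted it slightly and set it down again before letting go.

The top-only and two-view position fits also differed by 1–2 mm, which is within the stated calibration accuracy.

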